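# Let the tilted mosaic board down off its ratchet and lay in the missing section

### The arm

A 7-joint arm with a two-finger parallel gripper is mounted at the origin on the work surface. World frame = base frame: x ahead of the robot, y to its left, z up, the work surface at z = 0. Lengths are in m, angles in rad, forces in N, time in s.
With the tool pointing down it reaches from about 0.4 to 0.85 m from the base axis. Payload 10.4 kg.
Tool frame: the origin (TCP) lies at the very end of the fingers, on their centre line; the grasp point (between the pads) lies 19 mm behind it; z points along the fingers, y is the line along which they close (so a half turn about z gives the same grasp; the last joint's range is limited). The gripper opens to 87 mm and grips with 3 to 60 N. Pads are 19 mm wide; open, the fingers measure 117 mm over their backs; the gripper's body (75 mm by 190 mm) begins 51 mm behind the grasp point.
Start: joints at [1.31, 0.332, -0.065, 1.46, 0.022, 1.35, -0.088], TCP at [0.147, -0.607, 0.223] pointing down, gripper open.
Joint ranges: [-2.6, 2.6], [-0.5, 2.12], [-1.47, 1.34], [0.16, 2.42], [-1.27, 4.41], [0.06, 2.06], [-2.6, 2.6]. Speed limits (rad/s): [2.22, 2.22, 2.79, 2.79, 3.14, 3.14, 3.14].

### API

Orientations are given as a unit quaternion [w, x, y, z].
In Python, from rig import status, grab_frame, ctrl gives the robot as it stands. The module is installed in compiled form; this text tells all that it offers.
- The arm moves only by the tool send_rows, never from a script. Its argument "series" is a list of rows, each a list of 4 numbers: the shift along the tool's x, y, z in m, then the turn about the tool's z in rad. In form: [[dx, dy, dz, turn], ...]. A call has 1 to 20 rows; each row shifts and turns the commanded pose from where the row before left it, along the tool's axes as they then stand; what a row does not reach is not made up. A row lasts 1/8 s, in which the tool goes at most 62.5 mm and 10.7 degrees, less where a joint would pass 70% of its speed; a pose out of reach is approached as far as the arm can. A call with a gripper value outside its range is refused whole. "fingers" is the opening, from 0 (shut) to 1 (fully open), set as the call begins (left out, the last holds). The fingers move at their own pace and stop on an object; the grip force is fixed at half the most. Time passes only in rows, so rows that do not move let the fingers close. It gives the time, the measured TCP pose, the force, the opening and the grip force at its end, in the units of the state.
- status.read_state(): the state, without advancing time (a new reading comes with each control period).
- grab_frame(name): name is "side" or "top" or "wrist"; returns a dict with "image" (384x512x3 uint8, red, green, blue), "intrinsics" (3x3 intrinsics, pixels), "view" (4x4, takes a point from world to camera coordinates). Camera axes: x right, y up, looking along -z (the intrinsics and any distortion apply to the point x, -y, -z); pixel columns grow to the right and rows downward; lengths in m; the calibration is good to about 2 mm. A picture is of the moment at which its call begins. There is no depth.
- ctrl.hand_in(): hands the job in; it is judged then, once.
The state is a dict: "time_s": time; "q": joint angles; "qvel": joint speeds; "tau": joint torques, N m; "tcp_pos": TCP position; "tcp_rot": TCP orientation; "wrist_force": force on the tool from outside, world axes, zero at the start; "torque": the same for the moment, N m; "width": finger opening in m; "grip_force": force on a finger pad.
Only numpy, scipy, OpenCV 4.12 (cv2) and the standard library are available. Lean on these libraries where they do the work, as an engineer would, in place of code of your own. Each camera call takes 0.05 s, during which the arm holds its last target. There are 200 camera calls.

### The job

The mosaic panel stands tilted on its ratchet stand. Flick the sprung pawl over so that it stays off the ratchet wheel, ease the board gently down until it lies flat on its rest, then take from the sloping rack the one mosaic section whose stepped edge matches the step in the panel and set it down flat on the board, closed up to its mate with an even narrow joint. Do not drop the section; leave the other two sections in the rack and the other things on the bench where they are.

Things in the scene. Friction and masses are not known exactly. Their poses are not given: they have to be found in the camera images.
- stand: Grey steel tilting stand fixed to the bench. Origin on the bench below the middle of its hinge shaft (axis 60 mm up). x: level, from the shaft towards the board's raised rear edge; y: along the shaft to the left. It reaches 80 mm before and 220 mm behind the shaft, 140 mm to each side. Its right cheek plate (y -128 to -122 mm, x -60 to -30 mm) rises to 122 mm, left of the ratchet wheel.
- board (a joint): Tilt of the panel board, rad: 0 = flat on its rest (stop), 0.45 to 0.75 at the start, rear edge up. Plywood 190 x 230 x 16 mm, about 1.2 kg, top face 24 mm above the shaft axis. Pawl in: it can sink one tooth (0.26 rad) at most. Pawl off: hinge friction holds it wherever it is left; 1 to 6 N down at the handle lowers it, 10 to 15 N raises it.
- handle (a point): Centre of the pull handle on the board's rear edge: a round steel bar 12 mm thick, 120 mm long (y), on two 10 mm legs 54 mm either side of this point, 42 mm above the board's top face. From the shaft axis: 193 mm along the board and 66 mm square to it. Frame turns with the board: x along it to the rear, z square to its face.
- pawl (a joint): Turn of the sprung pawl about its pin, rad: 0 to 0.13 = in the ratchet teeth, 0.70 = thrown fully off (stop). The spring is over-centre at 0.36: short of that it snaps back into the teeth, beyond it the pawl snaps over and stays off.
- pawl_tab (a point): Middle of the robot-facing side of the pawl's upright steel thumb tab, 28 mm wide (y), 26 high, 5 thick, 44 mm above the pawl's pin. The pawl hangs nose-down before the steel ratchet wheel (80 mm across, 12 thick, 24 teeth) on the shaft's right end. Pushing the tab along the stand's +x throws the pawl off: about 5 N; 16 mm to over-centre, 30 mm in all, on an arc about the pin.
- pawl_pin (a point): Axis of the pawl's pin in the plane of the wheel: on the stand 44 mm before the shaft axis, 50 mm above it and 142 mm to the right of its middle. Axes as the stand's.
- bed (a point): On the board's top face, 104.5 mm along it from the shaft: where section_a's origin belongs, axes agreeing (x to the rear, y left, z square to the face). Bare board before it and 85 mm to both sides. The fixed mosaic, 12 mm high, begins 21.5 mm behind this point on the right, stepping back by 13 and 26 mm towards the left to match section_a with a 2 mm joint all along.
- section_a: The matching section: stone mosaic 12 mm thick, about 75 g, a block 39 (x) by 52 mm (y) of 13 mm stones with a stepped +x edge: the column at its +y end stands out by two stones, the next by one, the others by none. Origin: centre of the block's underside (without steps), z out of its face. Starts in the rack face up, steps uphill, plain edge at the lip, tilted 0.52 rad, +x side raised.
- tongue (a point): On section_a: middle of the end of its two-stone step, at the underside; 45.5 mm in x and 19.5 mm in y from its origin.
- section_b: A section that does not match: same block and origin, mirrored steps (two stones at its -y end, one next to it). The three sections look alike but for their steps and lie 92 mm apart (40 mm clear between them) in the rack in any order.
- section_c: A section that does not match: same block and origin; one stone stands out at its +y end and two at its -y end, none between.
- rack: Fixed wooden sorting rack, 270 mm wide (y), its face rising away from the robot at 0.52 rad from 20 to 82 mm above the bench; a lip stands 10 mm above the face along the low edge. Origin: middle of its underside; x level, towards its high side.
- nippers: Mosaic nippers with red handles on the bench before the rack, 180 mm long, 20 mm high. Leave alone.
- brush: Brush lying on the bench near the robot, to the right. Leave alone.
- spreader: Spreader with a flat blade, lying behind the rack. Leave alone.
- bowl: Low metal bowl, 110 mm across, 35 mm high, to the right of the stand. Leave alone.
- beaker: Clear cup, 72 mm across, 85 mm high, behind the rack to the left. Leave alone.
- glue_tub: White glue jar with yellow cap, 110 mm across, 170 mm high, far right. Leave alone.

How it is judged:
By the outcome, as a careful person would: the job done as asked, in the order asked, and still so for the second after the job is handed in, with the robot touching nothing.
It also fails if it takes over 66 s, if anything falls off the work surface, if the arm or the gripper's body presses on something with over 40 N, if the wrist force passes 120 N, or if a joint passes its speed limit or range.

## Working session

There is one attempt and no reset: what is moved stays moved. The work goes in short steps, Python scripts to look and compute and a tool call to move; the robot and the scene stay as the last step left them, time stands still between calls to the robot, and variables do not carry over. Pictures are saved under pics/ and viewed, at most 10 in all, crops included, and the job is handed in when it is done.

Besides the shell and the picture viewer there is one more tool, called after "Request:" in YAML: its name, and indented under it one key for each argument. send_rows: Moves the arm, as the interface text tells. Its arguments: {"type":"object","properties":{"series":{"type":"array"},"fingers":{"type":"number"}},"required":["series"]}

```bash
mkdir -p pics; python3 - <<'E'
from rig import status, grab_frame
import cv2,numpy as np,json
print(status.read_state())
for n in("side","top"):
    f=grab_frame(n);cv2.imwrite(f"pics/{n}0.png",cv2.resize(f["image"][:,:,::-1],(800,600),interpolation=cv2.INTER_CUBIC))
    print(n,f["intrinsics"],f["view"],[k for k in f])
    np.savez(f"pics/{n}0.npz",K=f["intrinsics"],V=f["view"],im=f["image"])
E
```

```text
{'time_s': 0.0, 'q': array([ 1.31041473,  0.33286842, -0.06470172,  1.46095854,  0.02159922,
        1.34988547, -0.08847922]), 'qvel': array([-0.00095295, -0.00050564,  0.0003592 ,  0.00018609,  0.00088852,
        0.00027122,  0.00069003]), 'tau': array([-7.48496177e-06, -6.23255253e+01,  2.46995600e-02, -3.89900386e+01,
       -6.13766955e-02,  4.00771899e-02,  1.29572954e-04]), 'tcp_pos': array([ 0.1471202 , -0.60703525,  0.22174787]), 'tcp_rot': array([-7.02521927e-04,  9.92937973e-01,  1.18632517e-01, -1.16666623e-04]), 'wrist_force': array([ 0.01682917, -1.16549458, -0.35237079]), 'torque': array([-0.01590714, -0.00409223,  0.03229519]), 'grip_force': 0.0, 'width': 0.08699198535774756}
side [[391.45339151   0.         252.2175901 ]
 [  0.         391.45339151 193.20260954]
 [  0.           0.           1.        ]] [[-0.96543763 -0.26056459 -0.00602216  0.47306236]
 [ 0.18027264 -0.68427257  0.70659241 -0.22068228]
 [-0.18823376  0.68108527  0.70759516 -1.28297971]
 [ 0.          0.          0.          1.        ]] ['image', 'intrinsics', 'view']
top [[468.67836251   0.         246.32667432]
 [  0.         468.67836251 192.85160306]
 [  0.           0.           1.        ]] [[ 0.021599   -0.999706   -0.01101817 -0.05195044]
 [ 0.99269083  0.02013596  0.11899355 -0.49528728]
 [-0.1187367  -0.01350778  0.99283389 -1.39567401]
 [ 0.          0.          0.          1.        ]] ['image', 'intrinsics', 'view']
```

View pics/side0.png

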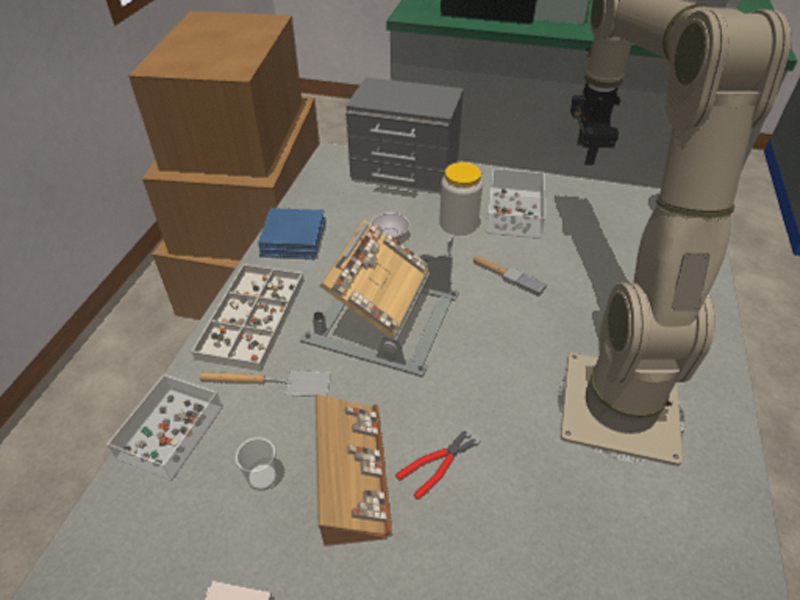

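View pics/top0.png

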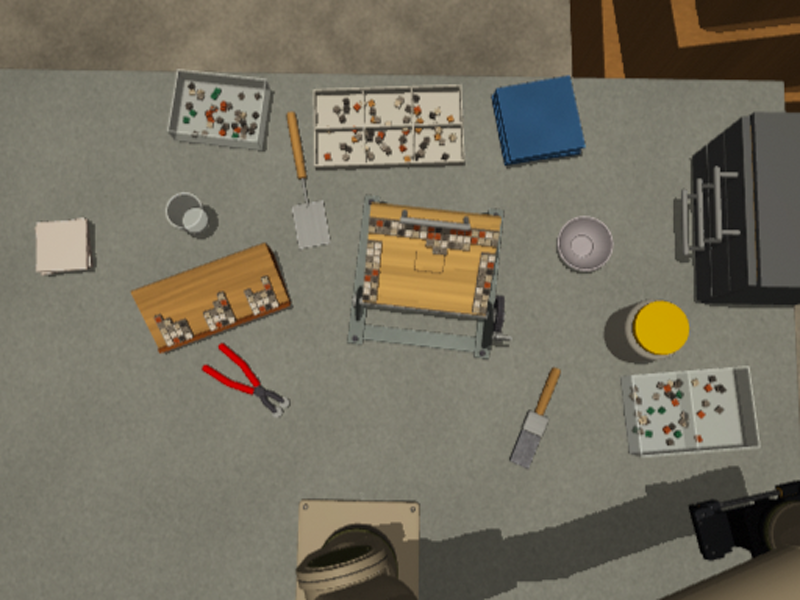

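The side view shows the stand in the middle, with the rack to its left in the picture. In the top view the stand spans about (350–505, 195–355), with the pawl near (500, 320), the handle bar near (440, 220), and the rack at (135–290, 245–352). I'll enlarge these areas.

```bash
python3 - <<'E'
import cv2,numpy as np
im=np.load("pics/top0.npz")["im"][:,:,::-1]
a=cv2.resize(im[150:230,80:190],(770,560),interpolation=cv2.INTER_CUBIC)
b=cv2.resize(im[118:233,215:335],(626,600),interpolation=cv2.INTER_CUBIC)
cv2.imwrite("pics/a.png",a);cv2.imwrite("pics/b.png",b)
E
```

```text
(no output)
```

View pics/a.png

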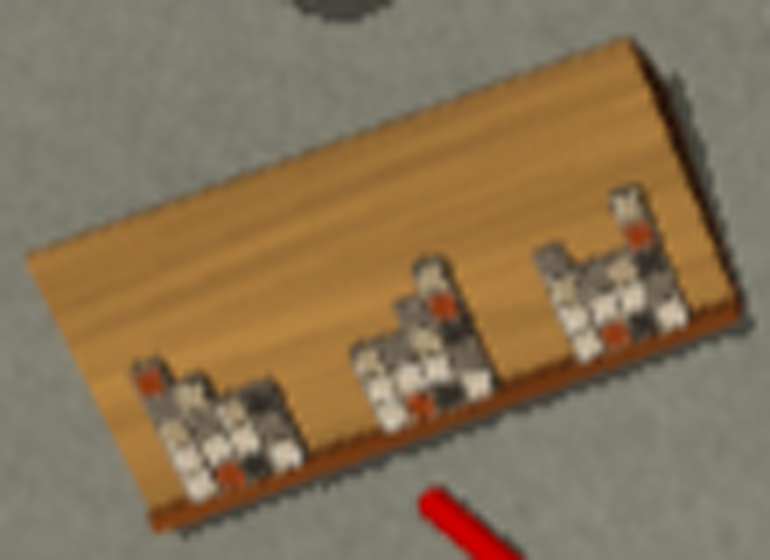

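View pics/b.png

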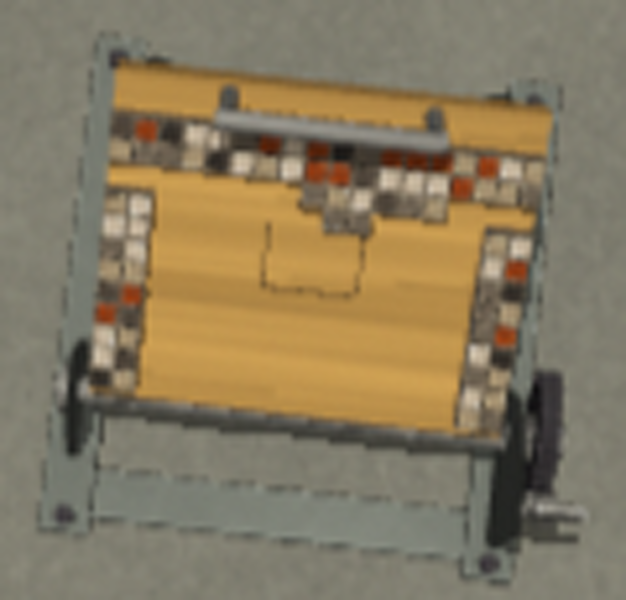

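Image a: the leftmost section (about 135–305, 355–500) has its two-stone step on the left (+y) and one stone next to it, so it is section_a. Image b: the handle bar runs from (218, 119) to (447, 142), the pawl tab is near (560, 525), and the stand corners are visible. Next I fit the poses.

```bash
cat > h.py <<'E'
import numpy as np
from scipy.optimize import least_squares
def proj(P,K,V):
    P=np.atleast_2d(P); c=P@V[:3,:3].T+V[:3,3]; c=c*[1,-1,-1]; u=c@K.T; return u[:,:2]/u[:,2:]
def ray(px,K,V):
    d=np.linalg.inv(K)@[px[0],px[1],1]; d=d*[1,-1,-1]; R=V[:3,:3]; return -R.T@V[:3,3], R.T@d
def at_z(px,z,K,V):
    o,d=ray(px,K,V); return o+d*(z-o[2])/d[2]
def frame(p,P):  # p=x,y,yaw ; P stand-local
    c,s=np.cos(p[2]),np.sin(p[2]); P=np.atleast_2d(P)
    return np.c_[p[0]+c*P[:,0]-s*P[:,1],p[1]+s*P[:,0]+c*P[:,1],P[:,2]]
def onboard(t,a,y,n): # along, y, normal from shaft axis
    return [a*np.cos(t)-n*np.sin(t),y,.06+a*np.sin(t)+n*np.cos(t)]
E
python3 - <<'E'
from h import *
f=np.load("pics/top0.npz");K,V=f["K"],f["V"]
B=lambda x,y:(215+(x+.5)*120/626-.5,118+(y+.5)*115/600-.5)
A=lambda x,y:(80+(x+.5)/7-.5,150+(y+.5)/7-.5)
obs=np.array([B(218,119),B(447,142),B(40,530),B(508,580),B(100,35),B(562,85)])
def model(p):
    t=p[3]
    L=[onboard(t,.193,.06,.066),onboard(t,.193,-.06,.066),[-.08,.14,p[4]],[-.08,-.14,p[4]],[.22,.14,p[4]],[.22,-.14,p[4]]]
    return frame(p,L)
r=least_squares(lambda p:np.r_[(proj(model(p),K,V)-obs).ravel(),(p[4]-.01)/.003],[.5,0,0,.6,.01])
print("stand",r.x,r.fun.round(2)); p=r.x
for n,P in dict(tab=[-.044,-.142,.154],pin=[-.044,-.142,.11],handle=onboard(p[3],.193,0,.066),hflat=onboard(0,.193,0,.066),bed=[.1045,0,.084]).items():
    w=frame(p,P)[0]; print(n,w.round(4))
print("tabpx check",proj(frame(p,[[-.044,-.128,.167],[-.044,-.156,.167]]),K,V), B(577,510),B(577,540))
hl,hr=at_z(A(27,255),.082,K,V),at_z(A(632,38),.082,K,V)
fl,fr=at_z(A(150,520),.03,K,V),at_z(A(742,300),.03,K,V)
print("rack",hl,hr,np.linalg.norm(hl-hr),fl,fr,np.linalg.norm(fl-fr),np.linalg.norm(hl[:2]-fl[:2]))
yaw=np.arctan2(*( (hl-hr)[[1,0]]))-np.pi/2
print("yaw",yaw)
# section a fit: face frame
c,s=np.cos(yaw),np.sin(yaw); X=np.array([c,s,0]);Y=np.array([-s,c,0]);m=(hl+hr)/2
t=.52; Fx=X*np.cos(t)+np.array([0,0,np.sin(t)]); N=np.cross(Fx,Y)
def sec(q,loc):
    O=m+Fx*q[0]+Y*q[1]; a=q[2]
    return np.array([O+Fx*(np.cos(a)*u-np.sin(a)*v)+Y*(np.sin(a)*u+np.cos(a)*v)+N*w for u,v,w in loc])
loc=[(-.0195,.026,.012),(-.0195,-.026,.012),(.0455,.026,.012),(.0455,.013,.012),(.0195,-.026,.012)]
o=np.array([A(190,503),A(303,464),A(133,366),A(160,357),A(268,380)])
r=least_squares(lambda q:(proj(sec(q,loc),K,V)-o).ravel(),[-.08,.09,0])
print("sec",r.x,r.fun.round(2)); O=sec(r.x,[(0,0,0),(0,0,.006),(.0195,0,0),(.01,0,.006)]);print(O)
E
```

```text
stand [ 0.4832793  -0.11467542 -0.09316881  0.5666232   0.00931304] [-0.42 -0.29  0.5   0.24 -0.48 -0.25  0.89  0.61 -0.45 -0.26 -0.07 -0.1
 -0.23]
tab [ 0.4263 -0.252   0.154 ]
pin [ 0.4263 -0.252   0.11  ]
handle [ 0.6101 -0.1265  0.2193]
hflat [ 0.6754 -0.1326  0.126 ]
bed [ 0.5873 -0.1244  0.084 ]
tabpx check [[317.28436317 213.31385615]
 [327.53278285 214.48018472]] (325.202875399361, 215.34583333333333) (325.202875399361, 221.09583333333333)
rack [0.50054544 0.43759427 0.082     ] [0.59822903 0.1865576  0.082     ] 0.26937239919316064 [0.39281517 0.39597249 0.03      ] [0.49372751 0.14333715 0.03      ] 0.2720439506638996 0.11549105674885339
yaw 0.37109273115906394
sec [-0.10466168  0.08935504 -0.04156275] [-0.22 -0.58  0.2  -0.29 -0.39  0.21 -0.03  0.16  0.44  0.49]
[[0.43233912 0.36241162 0.02999569]
 [0.42956077 0.3613305  0.0352026 ]
 [0.44838991 0.36778789 0.03967648]
 [0.43779194 0.36408757 0.04016711]]
```

```bash
cat >> h.py <<'E'
ST=[.4833,-.1147,-.0932]
from rig import status, grab_frame
from scipy.spatial.transform import Rotation as Ro
def toolR(): 
    q=status.read_state()["tcp_rot"]; return Ro.from_quat(np.r_[q[1:],q[0]])
def go(target,yaw=None):
    """tool shift from now; if yaw given: turn first then shift in turned axes"""
    s=status.read_state();R=toolR().as_matrix();y0=np.arctan2(R[1,0],R[0,0])
    turn=0 if yaw is None else -((yaw-y0+np.pi)%(2*np.pi)-np.pi)
    R2=R@Ro.from_euler('z',turn).as_matrix()
    print("pos",s["tcp_pos"].round(4),"yaw",y0.round(3),"F",s["wrist_force"].round(1),"w",round(s["width"],4),"t",s["time_s"],"turn",round(turn,3),"shift",(R2.T@(np.array(target)-s["tcp_pos"])).round(4))
E
python3 - <<'E'
from h import *
go(frame(ST,[-.096,-.142,.2])[0],ST[2])
E
```

```text
pos [ 0.1472 -0.6071  0.2219] yaw 0.238 F [ 0.1 -0.1  0.6] w 0.0868 t 0.1 turn 0.331 shift [ 0.1929 -0.3795  0.0222]
```

Request:
send_rows:
  series:
    - [0,0,0,0.1655]
    - [0,0,0,0.1655]
    - [0.0193,-0.038,0.0022,0]
    - [0.0193,-0.038,0.0022,0]
    - [0.0193,-0.038,0.0022,0]
    - [0.0193,-0.038,0.0022,0]
    - [0.0193,-0.038,0.0022,0]
    - [0.0193,-0.038,0.0022,0]
    - [0.0193,-0.038,0.0022,0]
    - [0.0193,-0.038,0.0022,0]
    - [0.0193,-0.038,0.0022,0]
    - [0.0193,-0.038,0.0022,0]
    - [0,0,0,0]
    - [0,0,0,0]
  fingers: 0

```text
time_s: 1.85
tcp_pos: [0.3744, -0.2475, 0.2004]
tcp_rot: [0.0, 0.999, -0.047, -0.0]
wrist_force: [0.1, -0.7, 0.7]
width: 0.0002
grip_force: 0.0
```

```bash
python3 - <<'E'
from h import *
import cv2
go(frame(ST,[-.086,-.142,.142])[0],ST[2])
w=grab_frame("wrist");s=grab_frame("side")
cv2.imwrite("pics/c.png",np.hstack([cv2.resize(w["image"],(400,300)),cv2.resize(s["image"][120:260,180:320],(400,300),interpolation=cv2.INTER_CUBIC)])[:,:,::-1])
E
```

```text
pos [ 0.3744 -0.2475  0.2004] yaw -0.093 F [ 0.1 -0.7  0.7] w 0.0002 t 1.85 turn -0.0 shift [ 0.0101 -0.0003  0.0584]
```

View pics/c.png

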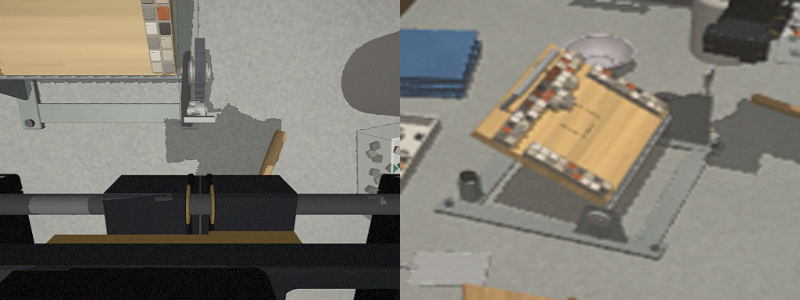

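The wrist view shows the tab at about (200, 115), centred on the fingers' line. I'll go down and push.

Request:
send_rows:
  series:
    - [0.001,0,0.0145,0]
    - [0.001,0,0.0145,0]
    - [0.001,0,0.0145,0]
    - [0.001,0,0.0145,0]
    - [0.005,0,0,0]
    - [0.005,0,0,0]
    - [0.005,0,0,0]
    - [0.005,0,0,0]
    - [0.005,0,0,0]
    - [0.005,0,0,0]
    - [0.004,0,0,0]
    - [0.004,0,0,0]
    - [0,0,0,0]

```text
time_s: 3.58
tcp_pos: [0.4169, -0.251, 0.1425]
tcp_rot: [0.0, 0.999, -0.046, 0.0]
wrist_force: [-0.6, -1.1, 0.4]
width: 0.0006
grip_force: 0.5
```

Request:
send_rows:
  series:
    - [0.004,0,0,0]
    - [0.004,0,0,0]
    - [0.004,0,0,0]
    - [0,0,0,0]

```text
time_s: 4.08
tcp_pos: [0.4289, -0.252, 0.1425]
tcp_rot: [-0.0, 0.999, -0.046, 0.0]
wrist_force: [0.3, 0.2, -0.7]
width: 0.0004
grip_force: 0.0
```

```bash
cat > v.py <<'E'
import sys,cv2,numpy as np
from rig import grab_frame
o=sys.argv[1]; ims=[]
for a in sys.argv[2:]:
    n,x0,x1,y0,y1=a.split(","); x0,x1,y0,y1=map(int,(x0,x1,y0,y1)); f=grab_frame(n)
    np.savez(f"pics/{o}_{n}.npz",K=f["intrinsics"],V=f["view"],im=f["image"])
    ims.append(cv2.resize(f["image"][y0:y1,x0:x1],(800//(len(sys.argv)-2),450),interpolation=cv2.INTER_CUBIC))
cv2.imwrite(f"pics/{o}.png",np.hstack(ims)[:,:,::-1])
E
python3 v.py d top,270,350,170,250 side,250,320,120,190 wrist,180,340,80,240
```

```text
(no output)
```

View pics/d.png

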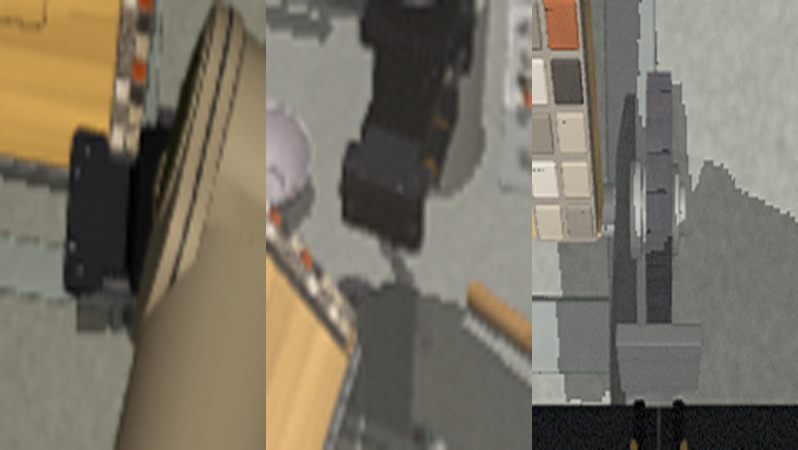

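The wrist view shows the tab at about (660, 360), leaning away from the fingers, so it seems to have snapped over. I'll nudge it a little further to confirm.

Request:
send_rows:
  series:
    - [0.004,0,0,0]
    - [0.004,0,0,0]
    - [0,0,0,0]

```text
time_s: 4.6
tcp_pos: [0.4329, -0.2527, 0.1419]
tcp_rot: [-0.001, 0.999, -0.047, -0.004]
wrist_force: [-17.4, 3.8, 11.3]
width: 0.0003
grip_force: 10.5
```

Request:
send_rows:
  series:
    - [0.003,0,0,0]
    - [0,0,0,0]

```text
time_s: 4.85
tcp_pos: [0.4335, -0.2528, 0.1416]
tcp_rot: [-0.001, 0.999, -0.048, -0.007]
wrist_force: [-30.5, 7.7, 20.1]
width: 0.0005
grip_force: 18.1
```

The force against the stop confirms that the pawl is thrown fully off. I'll back away, then rise.

Request:
send_rows:
  series:
    - [-0.015,0,0,0]
    - [-0.02,0,0,0]
    - [-0.01,0,-0.04,0]
    - [0,0,-0.05,0]
    - [0,0,-0.05,0]
    - [0,0,0,0]

```text
time_s: 5.6
tcp_pos: [0.3964, -0.2496, 0.2865]
tcp_rot: [0.002, 0.999, -0.047, 0.003]
wrist_force: [0.4, -0.2, -0.9]
width: 0.0002
grip_force: 0.0
```

```bash
python3 - <<'E'
from h import *
for t in(.567,):go(frame(ST,onboard(t,.193,0,.066))[0]+[0,0,.006+.02],ST[2])
E
python3 v.py e top,215,335,118,233 wrist,180,340,80,240
```

```text
pos [ 0.3964 -0.2496  0.2865] yaw -0.093 F [ 0.4 -0.2 -0.9] w 0.0002 t 5.6 turn 0.0 shift [ 0.201  -0.1426  0.0419]
```

View pics/e.png

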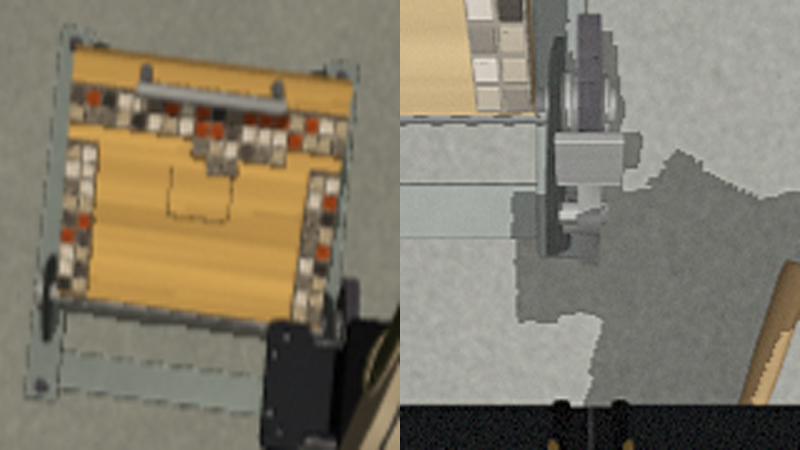

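The wrist view shows the tab at about (588, 158), laid over towards the wheel, so the pawl stays off. The board's tilt is unchanged. I'll move over the handle.

Request:
send_rows:
  series:
    - [0.025,-0.018,0.002,0]
    - [0.025,-0.018,0.002,0]
    - [0.025,-0.018,0.002,0]
    - [0.025,-0.018,0.002,0]
    - [0.025,-0.018,0.002,0]
    - [0.025,-0.018,0.002,0]
    - [0.025,-0.018,0.002,0]
    - [0.026,-0.0166,0.002,0]
    - [0,0,0.013,0]
    - [0,0,0.013,0]
    - [0,0,0,0]

```text
time_s: 7.08
tcp_pos: [0.6066, -0.1266, 0.2387]
tcp_rot: [0.0, 0.999, -0.047, -0.002]
wrist_force: [-0.1, -1.1, 0.4]
width: 0.0005
grip_force: 0.0
```

Request:
send_rows:
  series:
    - [0,0,0.005,0]
    - [0,0,0.005,0]
    - [0,0,0.004,0]
    - [0,0,0.003,0]
    - [0,0,0,0]

```text
time_s: 7.7
tcp_pos: [0.6093, -0.1258, 0.2248]
tcp_rot: [0.0, 0.999, -0.047, 0.002]
wrist_force: [2.4, -0.5, 5.5]
width: 0.0006
grip_force: 2.3
```

Contact came at the predicted height. Now I ease the board down, following the handle's arc.

Request:
send_rows:
  series:
    - [0.0029,0,0.0025,0]
    - [0.0029,0,0.0025,0]
    - [0.0029,0,0.0025,0]
    - [0.0028,0,0.0027,0]
    - [0.0028,0,0.0027,0]
    - [0.0028,0,0.0027,0]
    - [0.0026,0,0.0028,0]
    - [0.0026,0,0.0028,0]
    - [0.0026,0,0.0028,0]
    - [0.0025,0,0.003,0]
    - [0.0025,0,0.003,0]
    - [0.0025,0,0.003,0]
    - [0.0023,0,0.0031,0]
    - [0.0023,0,0.0031,0]
    - [0.0023,0,0.0031,0]

```text
time_s: 9.57
tcp_pos: [0.6494, -0.1296, 0.1833]
tcp_rot: [0.0, 0.999, -0.047, 0.003]
wrist_force: [4.9, -0.6, 8.6]
width: 0.0004
grip_force: 3.8
```

```bash
python3 - <<'E'
from h import *
go(frame(ST,onboard(.2835,.193,0,.066))[0]+[0,0,.006])
E
```

```text
pos [ 0.6494 -0.1296  0.1833] yaw -0.094 F [ 4.9 -0.6  8.6] w 0.0004 t 9.575 turn 0 shift [ 0.0001  0.0006 -0.0001]
```

Request:
send_rows:
  series:
    - [0.0021,0,0.0032,0]
    - [0.0021,0,0.0032,0]
    - [0.0021,0,0.0032,0]
    - [0.0019,0,0.0033,0]
    - [0.0019,0,0.0033,0]
    - [0.0019,0,0.0033,0]
    - [0.0017,0,0.0034,0]
    - [0.0017,0,0.0034,0]
    - [0.0017,0,0.0034,0]
    - [0.0015,0,0.0035,0]
    - [0.0015,0,0.0035,0]
    - [0.0014,0,0.0035,0]
    - [0.0013,0,0.0035,0]
    - [0.0013,0,0.003,0]
    - [0.0012,0,0.0025,0]
    - [0,0,0.002,0]
    - [0,0,0,0]

```text
time_s: 11.7
tcp_pos: [0.6723, -0.1316, 0.132]
tcp_rot: [0.0, 0.999, -0.047, 0.0]
wrist_force: [-5.4, 1.4, 18.0]
width: 0.0001
grip_force: 9.1
```

The board is flat: z is 0.132 as predicted, and the stop is carrying load. I'll rise and go to look at the rack.

Request:
send_rows:
  series:
    - [0,0,-0.02,0]
    - [0,0,-0.05,0]
    - [0,0,-0.05,0]
    - [0,0,0,-0.156]
    - [0,0,0,-0.156]
    - [0,0,0,-0.156]
    - [0,0,0,0]
  fingers: 0.86

```text
time_s: 12.58
tcp_pos: [0.6719, -0.1317, 0.2497]
tcp_rot: [-0.0, 0.983, 0.186, -0.001]
wrist_force: [0.5, -0.7, -0.0]
width: 0.0623
grip_force: 0.0
```

```bash
python3 - <<'E'
from h import *
go([.365,.335,.2],.375)
E
```

```text
pos [ 0.6719 -0.1317  0.2497] yaw 0.374 F [ 0.5 -0.7 -0. ] w 0.0623 t 12.575 turn -0.001 shift [-0.1145 -0.5467  0.0503]
```

Request:
send_rows:
  series:
    - [-0.0095,-0.0455,0,0]
    - [-0.0095,-0.0455,0,0]
    - [-0.0095,-0.0455,0,0]
    - [-0.0095,-0.0455,0,0]
    - [-0.0095,-0.0455,0,0]
    - [-0.0095,-0.0455,0,0]
    - [-0.0095,-0.0455,0,0]
    - [-0.0095,-0.0455,0,0]
    - [-0.0095,-0.0455,0.012,0]
    - [-0.0095,-0.0455,0.012,0]
    - [-0.0095,-0.0455,0.013,0]
    - [-0.0095,-0.0455,0.013,0]
    - [0,0,0,0]
    - [0,0,0,0]

```text
time_s: 14.32
tcp_pos: [0.3667, 0.3341, 0.2]
tcp_rot: [0.0, 0.983, 0.185, -0.0]
wrist_force: [0.8, -0.0, -0.6]
width: 0.0745
grip_force: 0.0
```

```bash
python3 v.py f wrist,0,512,0,288; python3 - <<'E'
from h import *
go([.365,.335,.2],.375)
E
```

```text
pos [0.3672 0.3338 0.2001] yaw 0.371 F [0.1 0.  0.3] w 0.075 t 14.375 turn -0.004 shift [-0.0016 -0.0019  0.0001]
```

View pics/f.png

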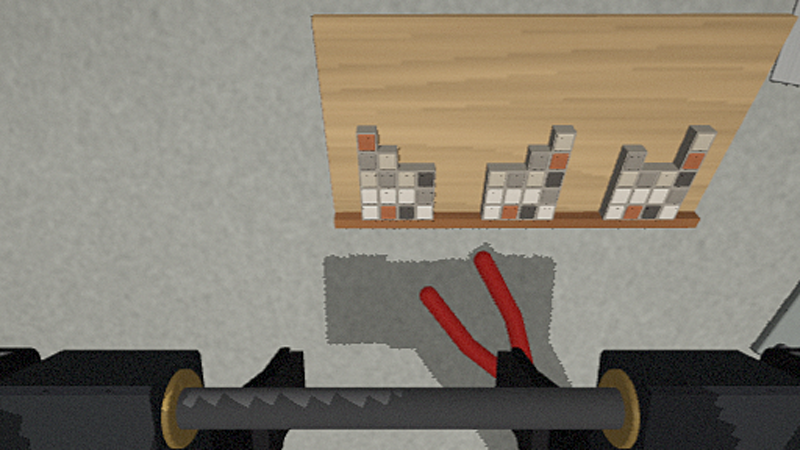

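The section_a face corners are at about (361, 220), (435, 220), (358, 133), (377, 133) and (435, 172). The lip is level in the picture, so the yaw agrees with the rack. Next is the position fit.

```bash
python3 - <<'E'
from h import *
f=np.load("pics/f_wrist.npz");K,V=f["K"],f["V"]
A=lambda x,y:((x+.5)*.64-.5,(y+.5)*.64-.5)
t=.52
def sec(q,loc):
    c,s=np.cos(q[2]),np.sin(q[2]);Fx=np.array([c*np.cos(t),s*np.cos(t),np.sin(t)]);Y=np.array([-s,c,0]);N=np.cross(Fx,Y)
    return np.array([[q[0],q[1],.0297]+Fx*u+Y*v+N*w for u,v,w in loc])
loc=[(-.0195,.026,.012),(-.0195,-.026,.012),(.0455,.026,.012),(.0455,.013,.012),(.0195,-.026,.012)]
o=np.array([A(361,220),A(435,220),A(358,133),A(377,133),A(435,172)])
r=least_squares(lambda q:(proj(sec(q,loc),K,V)-o).ravel(),[.43,.36,.371])
print(r.x,r.fun.round(1))
print(sec(r.x,[(0,0,.006)]))
print("cam",-V[:3,:3].T@V[:3,3])
go(sec(r.x,[(0,0,.006)])[0]+[0,0,.08],.371)
E
```

```text
[0.43223892 0.3610974  0.3658833 ] [ 0.8  0.2 -1.1  0.5 -0.9 -0.2  0.2 -0.1  1.  -0.3]
[[0.42945498 0.36003078 0.03490692]]
cam [0.43227291 0.35982775 0.36216581]
pos [0.3672 0.3338 0.2001] yaw 0.371 F [0.1 0.  0.3] w 0.075 t 14.375 turn 0.0 shift [ 0.0676 -0.0019  0.0852]
```

Both cameras agree to about 1 mm. I'll move above the section and settle.

Request:
send_rows:
  series:
    - [0.02,-0.0006,0.02,0]
    - [0.02,-0.0006,0.02,0]
    - [0.02,-0.0006,0.02,0]
    - [0.0108,-0.0006,0.02,0]
    - [0,0,0.02,0]
    - [0,0,0.02,0]
    - [0,0,0.01,0]
    - [0,0,0,0]
    - [0,0,0,0]

```text
time_s: 15.5
tcp_pos: [0.4317, 0.3632, 0.0708]
tcp_rot: [-0.0, 0.982, 0.186, 0.001]
wrist_force: [0.5, 1.0, -0.1]
width: 0.0752
grip_force: 0.0
```

```bash
python3 - <<'E'
from h import *
go([.4323,.3617,.0365],.371)
E
```

```text
pos [0.4317 0.3632 0.0708] yaw 0.375 F [ 0.5  1.  -0.1] w 0.0752 t 15.5 turn 0.004 shift [-0.      0.0016  0.0343]
```

Request:
send_rows:
  series:
    - [0,0.0016,0.01,0.003]
    - [0,0,0.01,0]
    - [0,0,0.007,0]
    - [0,0,0.004,0]
    - [0,0,0.002,0]
    - [0,0,0,0]

```text
time_s: 16.25
tcp_pos: [0.432, 0.3615, 0.037]
tcp_rot: [0.0, 0.983, 0.185, 0.0]
wrist_force: [0.6, -0.8, 0.3]
width: 0.0746
grip_force: 0.0
```

Request:
send_rows:
  series:
    - [0,0,0.001,0]
    - [0,0,0,0]

```text
time_s: 16.5
tcp_pos: [0.4321, 0.3615, 0.0362]
tcp_rot: [-0.0, 0.983, 0.185, 0.0]
wrist_force: [-0.4, 0.3, 0.0]
width: 0.0746
grip_force: 0.3
```

Request:
send_rows:
  series:
    - [0,0,0,0]
    - [0,0,0,0]
    - [0,0,0,0]
    - [0,0,0,0]
    - [0,0,0,0]
  fingers: 0.4

```text
time_s: 17.12
tcp_pos: [0.432, 0.3614, 0.036]
tcp_rot: [0.0, 0.983, 0.185, -0.0]
wrist_force: [-0.6, 1.2, 1.7]
width: 0.0513
grip_force: 30.4
```

Request:
send_rows:
  series:
    - [0,0,-0.003,0]
    - [0,0,-0.006,0]
    - [0,0,-0.012,0]
    - [0,0,-0.02,0]
    - [0,0,-0.03,0]
    - [0,0,-0.03,0]
    - [0,0,0,0]

```text
time_s: 18.0
tcp_pos: [0.4331, 0.3627, 0.1405]
tcp_rot: [-0.001, 0.983, 0.185, 0.002]
wrist_force: [-0.9, -0.3, -1.1]
width: 0.0513
grip_force: 30.0
```

```bash
python3 v.py g wrist,0,512,0,384 side,170,310,190,330; python3 - <<'E'
from h import *
go(frame(ST,[.09,0,.2])[0],ST[2])
E
```

```text
pos [0.4322 0.3613 0.1376] yaw 0.372 F [-0.1  0.1 -1. ] w 0.0511 t 18.1 turn 0.465 shift [ 0.1853  0.4692 -0.0623]
```

View pics/g.png

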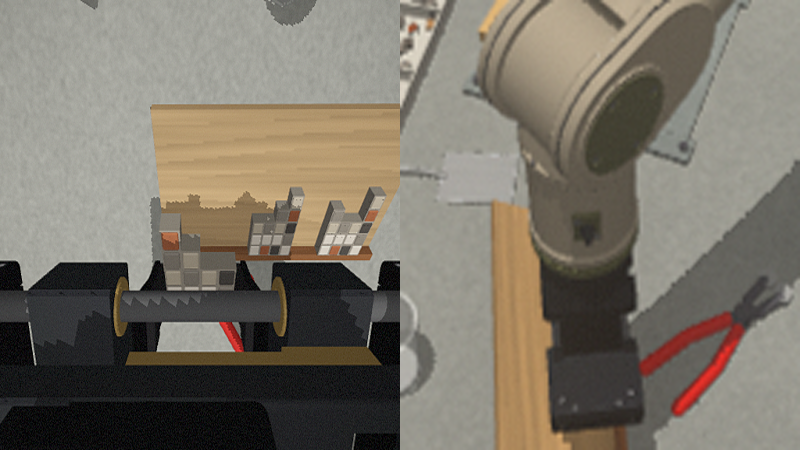

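The section is held, still tilted with its steps up, and the other two are untouched in the rack. I'll carry it over the board.

Request:
send_rows:
  series:
    - [0,0,-0.03,0]
    - [0,0,-0.03,0]
    - [0,0,0,0.155]
    - [0,0,0,0.155]
    - [0,0,0,0.155]
    - [0.012,0.031,0,0]
    - [0.012,0.031,0,0]
    - [0.012,0.031,0,0]
    - [0.012,0.031,0,0]
    - [0.012,0.031,0,0]
    - [0.012,0.031,0,0]
    - [0.012,0.031,0,0]
    - [0.012,0.031,0,0]
    - [0.012,0.031,0,0]
    - [0.012,0.031,0,0]
    - [0.012,0.031,0,0]
    - [0.012,0.031,0,0]
    - [0.012,0.031,0,0]
    - [0.012,0.031,0,0]
    - [0,0,0,0]

```text
time_s: 20.6
tcp_pos: [0.5584, -0.0895, 0.1957]
tcp_rot: [0.0, 0.999, -0.049, -0.001]
wrist_force: [-0.5, -0.8, -1.2]
width: 0.0514
grip_force: 30.0
```

```bash
python3 - <<'E'
from h import *
go(frame(ST,[.0938,.004,.12])[0],ST[2])
E
```

```text
pos [ 0.5584 -0.0895  0.1957] yaw -0.098 F [-0.5 -0.8 -1.2] w 0.0514 t 20.6 turn -0.004 shift [0.0215 0.0281 0.0757]
```

Request:
send_rows:
  series:
    - [0.0108,0.014,0,0]
    - [0.0107,0.0141,0,0]
    - [0,0,0.02,0]
    - [0,0,0.02,0]
    - [0,0,0.02,0]
    - [0,0,0.0157,0]
    - [0,0,0,0]
    - [0,0,0,0]

```text
time_s: 21.6
tcp_pos: [0.5782, -0.1164, 0.1221]
tcp_rot: [0.0, 0.999, -0.047, 0.0]
wrist_force: [0.4, -0.2, -0.8]
width: 0.0516
grip_force: 30.0
```

```bash
python3 v.py i wrist,0,512,0,384; python3 - <<'E'
from h import *
go(frame(ST,[.0938,.004,.101])[0],ST[2])
E
```

```text
pos [ 0.5783 -0.1164  0.1223] yaw -0.093 F [ 0.4 -0.5 -0.3] w 0.0515 t 21.65 turn 0.0 shift [-0.001   0.0031  0.0213]
```

Request:
send_rows:
  series:
    - [-0.001,0.003,0.006,0]
    - [0,0,0.006,0]
    - [0,0,0.004,0]
    - [0,0,0.002,0]
    - [0,0,0.002,0]
    - [0,0,0,0]

```text
time_s: 22.4
tcp_pos: [0.5764, -0.1192, 0.1013]
tcp_rot: [0.0, 0.999, -0.047, -0.0]
wrist_force: [0.3, -0.1, -0.5]
width: 0.0517
grip_force: 30.0
```

Request:
send_rows:
  series:
    - [0,0,0.001,0]
    - [0,0,0.001,0]
    - [0,0,0.001,0]
    - [0,0,0,0]

```text
time_s: 22.9
tcp_pos: [0.577, -0.1193, 0.0993]
tcp_rot: [0.0, 0.999, -0.047, 0.001]
wrist_force: [-2.0, 0.5, 6.4]
width: 0.052
grip_force: 30.0
```

Request:
send_rows:
  series:
    - [0.0009,0,0.0009,0]
    - [0.0008,0,0.0009,0]
    - [0.0008,0,0.0009,0]
    - [0.0008,0,0.0009,0]
    - [0,0,0,0]

```text
time_s: 23.52
tcp_pos: [0.5801, -0.1196, 0.0958]
tcp_rot: [0.0, 0.999, -0.047, 0.001]
wrist_force: [-2.7, 0.1, 7.2]
width: 0.0519
grip_force: 30.0
```

Request:
send_rows:
  series:
    - [0.0007,0,0.001,0]
    - [0.0007,0,0.001,0]
    - [0.0006,0,0.001,0]
    - [0.0006,0,0.0011,0]
    - [0,0,0,0]

```text
time_s: 24.15
tcp_pos: [0.5829, -0.1199, 0.0917]
tcp_rot: [0.0, 0.999, -0.047, 0.001]
wrist_force: [-2.5, 0.3, 8.1]
width: 0.0515
grip_force: 30.0
```

Request:
send_rows:
  series:
    - [0.0005,0,0.0011,0]
    - [0.0005,0,0.0011,0]
    - [0.0004,0,0.0011,0]
    - [0,0,0,0]

```text
time_s: 24.65
tcp_pos: [0.5844, -0.12, 0.0885]
tcp_rot: [0.0, 0.999, -0.047, 0.001]
wrist_force: [-1.0, 0.1, 6.6]
width: 0.0515
grip_force: 30.0
```

Request:
send_rows:
  series:
    - [0.0004,0,0.0011,0]
    - [0,0,0,0]

```text
time_s: 24.9
tcp_pos: [0.5848, -0.12, 0.0875]
tcp_rot: [0.0, 0.999, -0.047, 0.001]
wrist_force: [-1.2, 0.4, 8.5]
width: 0.0514
grip_force: 30.0
```

Request:
send_rows:
  series:
    - [0,0,0.0008,0]
    - [0,0,0,0]

```text
time_s: 25.15
tcp_pos: [0.5851, -0.12, 0.0868]
tcp_rot: [0.0, 0.999, -0.047, 0.001]
wrist_force: [-1.3, -0.5, 8.0]
width: 0.0518
grip_force: 30.0
```

Request:
send_rows:
  series:
    - [0,0,0.0008,0]
    - [0,0,0,0]

```text
time_s: 25.4
tcp_pos: [0.5853, -0.12, 0.0862]
tcp_rot: [0.0, 0.999, -0.047, 0.001]
wrist_force: [-0.0, -0.4, 8.6]
width: 0.0518
grip_force: 30.0
```

Request:
send_rows:
  series:
    - [0,0,0.0008,0]
    - [0,0,0,0]

```text
time_s: 25.65
tcp_pos: [0.5854, -0.1201, 0.0858]
tcp_rot: [0.0, 0.999, -0.047, 0.002]
wrist_force: [-2.2, 0.2, 13.0]
width: 0.0518
grip_force: 30.0
```

```bash
python3 v.py j wrist,100,360,90,285; python3 -c "
from h import *
go(frame(ST,[.1045,0,.09])[0],ST[2])"
```

```text
pos [ 0.5854 -0.12    0.0858] yaw -0.093 F [-1.3  0.2 12.9] w 0.0514 t 25.7 turn 0.0 shift [ 0.0024  0.0042 -0.0042]
```

Request:
send_rows:
  series:
    - [0,0,0.0006,0]
    - [0,0,0,0]

```text
time_s: 25.95
tcp_pos: [0.5854, -0.1201, 0.0857]
tcp_rot: [0.0, 0.999, -0.047, 0.002]
wrist_force: [-4.1, 0.3, 17.3]
width: 0.0518
grip_force: 30.0
```

Request:
send_rows:
  series:
    - [0,0,0.0006,0]
    - [0,0,0,0]

```text
time_s: 26.2
tcp_pos: [0.5855, -0.1201, 0.0857]
tcp_rot: [0.001, 0.999, -0.047, 0.002]
wrist_force: [-7.2, 0.8, 21.8]
width: 0.0516
grip_force: 30.0
```

It is flat: the force now rises steeply with no further descent. I'll ease the pressing, then slide it towards the mate.

Request:
send_rows:
  series:
    - [0,0,-0.0022,0]
    - [0.001,0,0,0]
    - [0.0015,0,0,0]
    - [0.0015,0,0,0]
    - [0.0015,0,0,0]
    - [0.0015,0,0,0]
    - [0,0,0,0]

```text
time_s: 27.08
tcp_pos: [0.5906, -0.1207, 0.0857]
tcp_rot: [0.0, 0.999, -0.047, -0.001]
wrist_force: [-7.1, -0.2, 13.3]
width: 0.0515
grip_force: 30.0
```

Request:
send_rows:
  series:
    - [0,0.001,0,0]
    - [0,0.001,0,0]
    - [0,0.001,0,0]
    - [0,0,0,0]

```text
time_s: 27.58
tcp_pos: [0.5916, -0.1224, 0.0858]
tcp_rot: [-0.001, 0.999, -0.046, 0.001]
wrist_force: [-0.1, 3.3, 9.7]
width: 0.0514
grip_force: 30.0
```

```bash
python3 v.py k wrist,100,360,60,255; python3 -c "
from h import *
go(frame(ST,[.1101,0,.09])[0],ST[2])"
```

```text
pos [ 0.5916 -0.1224  0.0858] yaw -0.092 F [-1.3  3.8  8.5] w 0.0516 t 27.625 turn 0.001 shift [ 0.0015  0.0024 -0.0042]
```

View pics/k.png

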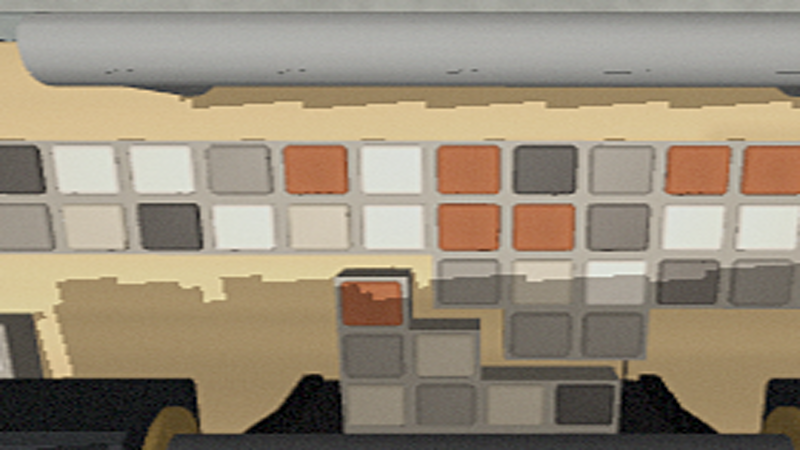

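The picture shows the section flat on the board. Its steps face the mate, with gaps still wide both ways: section front edges at rows 280/330/380 against the mate's 255/307/357, and step sides at columns 412/482 against 437/503. I'll measure these gaps on the top plane.

```bash
python3 - <<'E'
from h import *
f=np.load("pics/k_wrist.npz");K,V=f["K"],f["V"]
G=lambda x,y:(100+(x+.5)*260/800-.5,60+(y+.5)*195/450-.5)
c,s=np.cos(ST[2]),np.sin(ST[2])
def L(x,y):
    w=at_z(G(x,y),.0955,K,V)-[ST[0],ST[1],0]; return np.array([c*w[0]+s*w[1],-s*w[0]+c*w[1]])*1000
print("cam",-V[:3,:3].T@V[:3,3])
for n,a in dict(sec_front_tongue=(375,279),sec_front1=(445,330),sec_front0=(550,380),mate0=(575,357),mate1=(470,307),mateT=(400,255),sT=(411,300),s1=(481,350),sR=(619,405),sL=(339,300),mT=(437,280),m1=(503,335)).items(): print(n,L(*a).round(1))
E
```

```text
cam [ 0.66136717 -0.12882618  0.24805481]
sec_front_tongue [147.3  21.3]
sec_front1 [134.8   9. ]
sec_front0 [122.  -10.3]
mate0 [128.  -14.7]
mate1 [140.5   4.4]
mateT [153.1  16.7]
sT [142.2  15. ]
s1 [129.8   2.5]
sR [115.5 -23.3]
sL [142.2  27.8]
mT [147.1  10.3]
m1 [133.6  -1.5]
```

Request:
send_rows:
  series:
    - [0,0,-0.001,0]
    - [0.001,0.0004,0,0]
    - [0.001,0.0004,0,0]
    - [0.001,0.0004,0,0]
    - [0,0,0,0]
    - [0,0,0,0]

```text
time_s: 28.38
tcp_pos: [0.5935, -0.1252, 0.0858]
tcp_rot: [0.0, 0.999, -0.047, -0.0]
wrist_force: [-1.9, 0.3, 3.9]
width: 0.0513
grip_force: 30.0
```

```bash
python3 - <<'E'
from h import *
R=toolR().as_matrix()
go(np.array([.5916,-.1224,.0858])+R@[.0038,.0023,0])
E
```

```text
pos [ 0.5935 -0.1252  0.0858] yaw -0.093 F [-1.9  0.3  3.9] w 0.0513 t 28.375 turn 0 shift [ 0.0016 -0.0004  0.    ]
```

Request:
send_rows:
  series:
    - [0.0008,-0.0002,0,0]
    - [0.0008,-0.0002,0,0]
    - [0,0,0,0]
    - [0,0,0,0]

```text
time_s: 28.88
tcp_pos: [0.5948, -0.1254, 0.0858]
tcp_rot: [0.0, 0.999, -0.047, -0.001]
wrist_force: [-2.9, 0.5, 6.0]
width: 0.0515
grip_force: 30.0
```

```bash
cat > m.py <<'E'
from h import *
import cv2,sys
f=grab_frame("wrist");K,V,im=f["intrinsics"],f["view"],f["image"]
np.savez("pics/m.npz",K=K,V=V,im=im)
# rectify top plane z=.0955 : 10 px/mm? use 4 px/mm, local x 100..165, y 45..-45
xs=np.arange(165,95,-.25)/1000; ys=np.arange(40,-45,-.25)/1000
g=np.array([[x,y,.0955] for x in xs for y in ys]); uv=proj(frame(ST,g),K,V).astype(np.float32).reshape(len(xs),len(ys),2)
r=cv2.remap(im,uv[...,0],uv[...,1],cv2.INTER_CUBIC); cv2.imwrite("pics/rect.png",r[:,:,::-1])
# profiles of colour: board (yellow) visible in joint -> r-b
d=r[...,0].astype(int)-r[...,2]; b=r.sum(2)//3
def px(y0,y1): 
    j=[i for i,v in enumerate(ys) if y1/1000<v<y0/1000]; return np.c_[xs*1000,b[:,j].mean(1),d[:,j].mean(1)]
for n,(y0,y1,a,c) in dict(tongue=(22,14,158,144),one=(9,1,145,131),base=(-6,-20,133,118)).items():
    p=px(y0,y1);p=p[(p[:,0]<a)&(p[:,0]>c)][::2]; print(n,a,[(int(q[1]),int(q[2])) for q in p])
for n,(x0,x1,a,c) in dict(ySt=(150,143,20,5),yS1=(137,130,8,-8)).items():
    i=[k for k,v in enumerate(xs*1000) if x1<v<x0]; sel=(ys*1000<a)&(ys*1000>c)
    print(n,a,[(int(u),int(v)) for u,v in zip(b[i].mean(0)[sel][::2],d[i].mean(0)[sel][::2])])
E
python3 m.py; python3 -c "
from h import *
go([.5956,-.1250,.0858])"
```

```text
tongue 158 [(219, 7), (218, 7), (219, 7), (218, 7), (219, 7), (224, 7), (212, 12), (174, 18), (178, 22), (153, 19), (64, 11), (61, 11), (65, 10), (174, 19), (194, 7), (117, 63), (103, 100), (122, 108), (129, 107), (122, 104), (117, 99), (115, 97), (97, 87), (80, 75), (79, 74), (81, 74), (81, 75), (80, 75)]
one 145 [(104, 13), (103, 14), (103, 14), (104, 13), (103, 13), (106, 15), (93, 13), (92, 14), (118, 17), (105, 15), (68, 11), (69, 12), (67, 11), (115, 16), (112, 16), (112, 21), (123, 25), (133, 24), (136, 25), (136, 24), (135, 24), (134, 25), (134, 24), (134, 25), (134, 25), (135, 24), (134, 25), (134, 24)]
base 133 [(103, 14), (103, 15), (104, 14), (103, 14), (103, 14), (102, 15), (103, 14), (103, 13), (96, 14), (107, 15), (125, 17), (97, 14), (64, 10), (69, 11), (82, 13), (118, 16), (109, 16), (91, 15), (90, 15), (98, 16), (101, 16), (101, 15), (101, 15), (101, 16), (100, 16), (99, 16), (99, 16), (99, 16), (99, 16), (99, 16)]
ySt 20 [(102, 90), (103, 89), (101, 89), (101, 90), (102, 91), (101, 88), (99, 88), (98, 89), (101, 88), (101, 90), (94, 95), (93, 73), (118, 30), (134, 12), (99, 10), (78, 17), (131, 63), (137, 49), (129, 23), (104, 13), (89, 12), (96, 12), (103, 14), (103, 14), (103, 14), (104, 14), (103, 14), (103, 15), (105, 14), (104, 15)]
yS1 8 [(133, 24), (134, 24), (134, 25), (134, 25), (134, 25), (135, 24), (135, 25), (136, 24), (135, 24), (135, 24), (136, 25), (137, 25), (133, 25), (122, 24), (108, 14), (110, 10), (131, 50), (141, 65), (132, 65), (121, 38), (112, 16), (99, 12), (91, 12), (98, 13), (103, 14), (103, 14), (103, 14), (103, 14), (103, 15), (104, 14), (104, 13), (103, 14)]
pos [ 0.5948 -0.1254  0.0858] yaw -0.094 F [-3.2 -0.1  5.3] w 0.0514 t 28.925 turn 0 shift [ 0.0007 -0.0005 -0.    ]
```

The joint measures about 1.8–2.0 mm on all three front edges and about 2 mm at both step sides, so it is even. I'll ease the residual force and release.

Request:
send_rows:
  series:
    - [-0.0003,0,-0.0007,0]
    - [0,0,0,0]

```text
time_s: 29.18
tcp_pos: [0.5948, -0.125, 0.0861]
tcp_rot: [0.0, 0.999, -0.047, -0.0]
wrist_force: [-0.4, -0.3, -0.2]
width: 0.0518
grip_force: 30.0
```

Request:
send_rows:
  series:
    - [0,0,0,0]
    - [0,0,0,0]
    - [0,0,0,0]
    - [0,0,0,0]
  fingers: 0.8

```text
time_s: 29.68
tcp_pos: [0.595, -0.1248, 0.0866]
tcp_rot: [0.0, 0.999, -0.047, 0.0]
wrist_force: [0.2, 0.2, 0.6]
width: 0.0691
grip_force: 0.0
```

Request:
send_rows:
  series:
    - [0,0,-0.01,0]
    - [0,0,-0.02,0]
    - [0,0,-0.03,0]
    - [0,0,-0.03,0]
    - [0,0,0,0]
    - [0,0,0,0]

```text
time_s: 30.42
tcp_pos: [0.595, -0.1248, 0.177]
tcp_rot: [0.0, 0.999, -0.047, 0.0]
wrist_force: [0.1, 0.4, -0.3]
width: 0.0695
grip_force: 0.0
```

```bash
python3 m.py
```

```text
tongue 158 [(210, 5), (210, 5), (210, 5), (210, 6), (216, 4), (217, 3), (192, 11), (171, 19), (181, 18), (157, 25), (111, 34), (56, 22), (58, 6), (148, 0), (181, 24), (115, 66), (102, 97), (119, 105), (116, 100), (110, 92), (108, 92), (107, 91), (106, 89), (105, 86), (101, 83), (92, 80), (82, 75), (77, 68)]
one 145 [(94, 13), (96, 13), (98, 13), (99, 14), (100, 14), (96, 13), (88, 12), (95, 13), (117, 16), (99, 15), (66, 11), (53, 8), (65, 8), (96, 12), (115, 17), (108, 21), (117, 23), (129, 23), (130, 23), (127, 24), (128, 23), (127, 23), (127, 23), (127, 23), (127, 23), (127, 23), (127, 23), (127, 23)]
base 133 [(97, 13), (97, 13), (97, 13), (97, 13), (97, 14), (96, 13), (96, 14), (97, 14), (98, 14), (97, 13), (95, 14), (87, 14), (69, 11), (66, 11), (82, 13), (94, 14), (95, 14), (91, 14), (87, 14), (89, 15), (94, 15), (95, 15), (94, 15), (94, 15), (93, 15), (93, 15), (93, 15), (94, 15), (94, 15), (94, 15)]
ySt 20 [(96, 86), (91, 84), (95, 88), (104, 95), (108, 98), (109, 98), (106, 96), (105, 96), (105, 98), (98, 93), (99, 75), (132, 39), (144, 11), (116, 11), (116, 34), (139, 62), (155, 63), (157, 47), (142, 32), (126, 19), (121, 15), (124, 13), (132, 15), (136, 16), (136, 17), (132, 16), (128, 15), (127, 15), (127, 15), (128, 16)]
yS1 8 [(128, 24), (128, 24), (128, 25), (128, 24), (128, 24), (129, 23), (128, 23), (128, 24), (129, 24), (131, 24), (131, 24), (127, 25), (118, 20), (108, 10), (111, 22), (122, 47), (130, 62), (131, 64), (129, 57), (120, 41), (110, 27), (95, 15), (86, 11), (88, 10), (95, 12), (97, 13), (98, 13), (98, 12), (98, 13), (97, 14), (98, 13), (99, 13)]
```

```bash
python3 -c "
from rig import ctrl; print(ctrl.hand_in())"
```

```text
the job is handed in; nothing more can be done
None
```

The job is handed in at about 31 s: the pawl is thrown off, the board lies flat on its rest, and section_a lies flat on it, closed up to its mate with an even joint of about 2 mm; I saw nothing else disturbed.

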